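Load the tray level on the bench scale, scan it, put the scanner back

ROBOT

A 6-joint arm with a two-finger parallel gripper is mounted at the origin on the work surface. World frame = base frame: x ahead of the robot, y to its left, z up, the work surface at z = 0. Lengths are in m, angles in rad, forces in N, time in s.
With the tool pointing down it reaches from about 0.325 to 0.85 m from the base axis. Payload 4.4 kg.
Tool frame: the origin (TCP) lies at the very end of the fingers, on their centre line; the grasp point (between the pads) lies ctrl.grip_depth behind it (ctrl.grip_depth is the distance from the TCP to the grasp point, in m); z points along the fingers, y is the line along which they close (so a half turn about z gives the same grasp; the last joint's range is limited). The gripper opens to 94 mm and grips with 3 to 60 N. Pads are 16 mm wide; open, the fingers measure 119 mm over their backs; the gripper's body (75 mm by 177 mm) begins 78 mm behind the grasp point.
Start: joints at [-1.369, 0.207, 1.542, -0, 1.393, -0.15], TCP at [0.199, -0.54, 0.205] pointing down, gripper open.
Joint ranges: [-2.73, 2.73], [-0.86, 2.22], [0.23, 2.46], [-1.11, 4.25], [0.08, 2.63], [-2.82, 2.82]. Speed limits (rad/s): [2.79, 2.79, 3.14, 3.14, 3.14, 3.14].

INTERFACE

Orientations are given as a rotation vector (axis times angle).
In Python, from station import ctrl, fingers, kinematics, imaging, ticket, telemetry gives the robot as it stands. The module is installed in compiled form; this text tells all that it offers. Calls block until the motion is done:
- ctrl.move_pose(position, orientation): joint-space move of the TCP to a pose.
- ctrl.servo_line(position, velocity=0.15, frame=None): straight line of the TCP; frame=None keeps the orientation; velocity is the mean speed in m/s.
- ctrl.goto_joints(angles): joint-space move.
- fingers.move_gripper(opening, grip_force=None): opening from 0.0 (shut) to 1.0 (fully open); grip_force is the grip in N (None keeps the last); returns when the fingers have stopped.
- ctrl.dwell(seconds).
- kinematics.solve_ik(position, orientation): joint angles nearest the present ones, or None.
- imaging.get_image(name): name is "scene" or "side" or "wrist"; returns (picture, depth): 480x640x3 uint8, red, green, blue; 480x640 float32, m along the optical axis (not along the pixel's ray), 0 where there is no reading.
- imaging.camera_model(name): a dict with "fx", "fy", "cx", "cy" (pixels), "distortion" ([k1, k2, p1, p2, k3] as OpenCV has them; the pictures are not rectified), "rvec" (rotation vector, rad) and "tvec" (3), from world to camera coordinates, as OpenCV has them; the wrist camera has in their place "hand_eye" (4x4, takes a point from camera to tool coordinates, whose origin is the TCP and whose axes are the flange's). Camera axes: x right, y down, z forward; pixel columns grow to the right and rows downward; lengths in m; the calibration is good to about 2 mm. A picture is of the moment at which its call begins: read the wrist's pose just before it. camera_model takes no time and is no camera call.
A pose or a line that the arm cannot do raises ctrl.Unreachable and nothing moves.
- ticket.finish_job(): hands the job in; it is judged then, once.
Readings, each from a call of its own:
- telemetry.read_time_s(): time.
- telemetry.read_joint_positions(): joint angles.
- telemetry.read_qd(): joint speeds.
- telemetry.read_joint_torque(): joint torques, N m.
- telemetry.read_tcp_pos(): TCP position.
- telemetry.read_orientation(): TCP orientation.
- telemetry.read_force(): force on the tool from outside, world axes, zero at the start.
- telemetry.read_torque(): the same for the moment, N m.
- telemetry.read_opening(): opening from 0.0 (shut) to 1.0 (fully open).
- telemetry.read_finger_force(): force on a finger pad.
Only numpy, scipy, OpenCV 4.12 (cv2) and the standard library are available. Lean on these libraries where they do the work, as an engineer would, in place of code of your own. Each camera call takes 0.05 s, during which the arm holds its last target. There are 200 camera calls.

TASK

Load every slim white carton on the bench into the light cardboard tray on the scale, flat on the tray's floor and spread evenly about its middle, so that the tray never tips and ends up level and still centred across the narrow platform. Then take the hand scanner and hold it still for two seconds, its window a hand's breadth in front of the tray's slanted label and pointing at the label's middle, and lay it back flat along its mat. Leave the other things where they are.

Things in the scene. Friction and masses are not known exactly. Their poses are not given: they have to be found in the camera images.
- carton0: Slim white carton, 100 mm along its x, 36 mm along its y, 50 mm along its z (upright at the start), origin at its CENTRE; about 200 g, 15 percent either way. May be absent in a given start.
- carton1: Slim white carton, 100 mm along its x, 36 mm along its y, 50 mm along its z (upright at the start), origin at its CENTRE; about 200 g, 15 percent either way. May be absent in a given start.
- carton2: Slim white carton, 100 mm along its x, 36 mm along its y, 50 mm along its z (upright at the start), origin at its CENTRE; about 200 g, 15 percent either way. May be absent in a given start.
- carton3: Slim white carton, 100 mm along its x, 36 mm along its y, 50 mm along its z (upright at the start), origin at its CENTRE; about 200 g, 15 percent either way. May be absent in a given start.
- carton4: Slim white carton, 100 mm along its x, 36 mm along its y, 50 mm along its z (upright at the start), origin at its CENTRE; about 200 g, 15 percent either way. May be absent in a given start.
- scale: Bench scale, fixed. Origin on the bench under its centre. Flat steel platform at the top, 160 mm along x but only 90 mm along y, its top 60 mm above the bench and centred over the origin; base 200 x 200 x 30 mm, low read-out block 35 mm high on its +x side.
- tray: Light open cardboard tray (about 200 g) that stands loose across the scale's narrow platform: 130 mm along x, 340 mm along y, 45 mm high, walls and floor 5 mm thick. Origin under its centre, z up. Along y it overhangs the 90 mm platform by 125 mm at each end, so that a carton set down alone beyond about 85 mm from the middle, or several on one side, tips it.
- label: The tray's printed label: a flat flag 80 x 55 mm at the tray's -y end, slanted 45 degrees. Origin at the middle of the printed face (27 mm above the tray's underside, 191 mm from the tray's middle); z points out of the face, outward from the tray (its -y) and upward at 45 degrees; x runs along the tray's end.
- scanner: Hand-held bar scanner, 160 mm long along its x, lying on its mat; about 160 g. Origin at the middle of its length on its underside. Grey handle 36 mm wide (y), 34 mm high, from x = -80 to +35 mm; black head 56 mm wide, 34 mm high, from x = +34 to +80 mm with the window in its +x end, out of which it looks along +x.
- scanner_nose (a point): Centre of the scanner's window (80 mm ahead of the scanner's origin, 17 mm above its underside); same axes as the scanner, x is the line of sight.
- mat: The scanner's plain blue-grey rubber mat, fixed to the bench, 220 mm along its x, 100 mm along its y, 3 mm thick; origin under its centre.
- tape_roll: Roll of clear tape lying flat, 96 mm across, 48 mm high; origin under its centre. Not part of the job. It stands among the cartons.
- tube: Black cardboard tube standing upright, 68 mm across, 190 mm tall; origin under its centre. Not part of the job.
- small_bin: Empty black open bin 160 x 110 x 75 mm high; origin under its centre. Not part of the job.
- label_pack: Flat brown carton 120 x 90 x 40 mm high; origin under its centre. Not part of the job.

How it is judged:
By the outcome, as a careful person would: the job done as asked, in the order asked, and still so for the second after the job is handed in, with the robot touching nothing.
Of carton0, carton1, carton2, carton3, carton4 only 3 to 5 are there at a start; the rules pass over those that are not, and their reading is None.
At some moment in a run one of carton0, carton1, carton2, carton3, carton4, scanner may be knocked a few centimetres aside while the robot is not near it.
Once in a run the grip may slacken for a moment while it holds something.
It also fails if it takes over 210 s, if anything falls off the work surface, if the arm or the gripper's body presses on something with over 40 N, if the wrist force passes 120 N, or if a joint passes its speed limit or range.

## Working session

There is one attempt and no reset: what is moved stays moved. The work goes in short steps, each a Python script; the robot and the scene stay as the last script left them, time stands still between calls to the robot, and variables do not carry over. Pictures are saved under pics/ and viewed, at most 14 in all, crops included, and the job is handed in when it is done.

```bash
mkdir -p pics; ls; python3 - <<'E'
from station import ctrl, imaging, telemetry
import cv2,numpy as np
for n in ("scene","side"):
    p,d=imaging.get_image(n); cv2.imwrite(f"pics/{n}0.png",p[:,:,::-1]); np.save(f"{n}0.npy",d)
    m=imaging.camera_model(n); print(n,m)
print(imaging.camera_model("wrist")); print(ctrl.grip_depth,telemetry.read_tcp_pos(),telemetry.read_orientation(),telemetry.read_time_s())
E
```

```text
pics
scene {'fx': 514.3811346570146, 'fy': 514.3811346570146, 'cx': 320.94347682673447, 'cy': 242.09252345988472, 'distortion': array([-0.12293187,  0.        ,  0.        ,  0.        ,  0.        ]), 'rvec': array([ 0.88841909,  2.75687473, -0.75254336]), 'tvec': array([ 0.40443178, -0.25380739,  1.4923946 ])}
side {'fx': 448.6912841322737, 'fy': 448.6912841322737, 'cx': 318.2310592129469, 'cy': 236.0001891452094, 'distortion': array([0.00794799, 0.        , 0.        , 0.        , 0.        ]), 'rvec': array([ 0.27036575, -2.71511575,  1.32560382]), 'tvec': array([0.51355517, 0.10674961, 1.02221086])}
{'fx': 379.50625554685377, 'fy': 379.50625554685377, 'cx': 328.2699703420674, 'cy': 239.85134359060956, 'distortion': array([-0.07614607,  0.        ,  0.        ,  0.        ,  0.        ]), 'hand_eye': array([[-3.03223278e-04, -9.63958990e-01, -2.66050698e-01,
         7.86213158e-02],
       [ 9.99999954e-01, -3.00236643e-04, -5.18978261e-05,
         3.74772261e-04],
       [-2.98507923e-05, -2.66050701e-01,  9.63959036e-01,
        -1.77718246e-01],
       [ 0.00000000e+00,  0.00000000e+00,  0.00000000e+00,
         1.00000000e+00]])}
0.0188 [ 0.19851537 -0.53889774  0.20443907] [-3.09086708e+00 -5.51004188e-01  1.16252898e-04] 0.1
```

View pics/scene0.png

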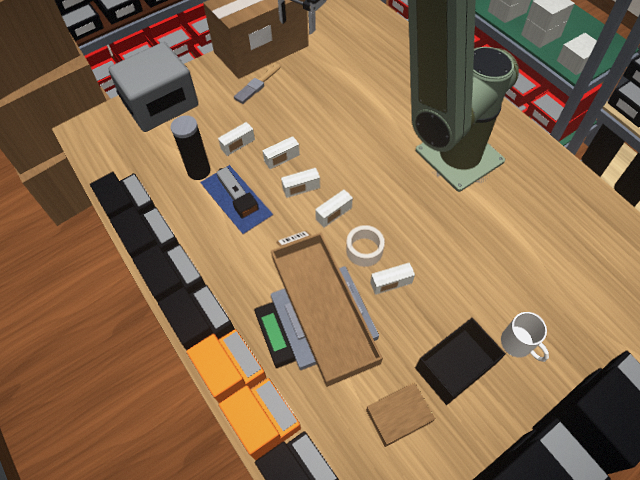

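View pics/side0.png

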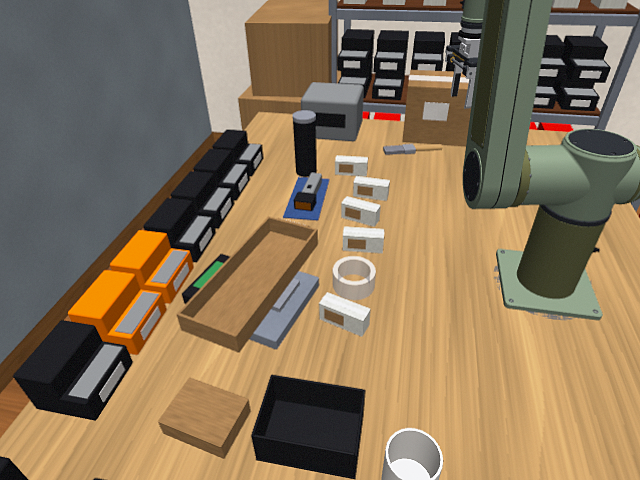

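The scene view shows five cartons at about (237,138), (281,152), (300,182), (334,207) and (393,277). The tray is around (325,310), with its label at (293,238). The scanner is at (238,192) on its mat with its head at (245,207), the tape is at (365,245) and the tube at (190,150). The side view agrees.

```bash
cat > h.py <<'E'
import numpy as np, cv2
from scipy.spatial.transform import Rotation as R
from station import ctrl, fingers, kinematics, imaging, ticket, telemetry as T
def cloud(n):
    """world points (480,640,3), picture"""
    if n=="wrist": p0=np.array(T.read_tcp_pos()); r0=R.from_rotvec(T.read_orientation()).as_matrix()
    pic,d=imaging.get_image(n); m=imaging.camera_model(n)
    K=np.array([[m['fx'],0,m['cx']],[0,m['fy'],m['cy']],[0,0,1]])
    v,u=np.mgrid[:480,:640]
    uv=cv2.undistortPoints(np.stack([u,v],-1).reshape(-1,1,2).astype(float),K,m['distortion']).reshape(480,640,2)
    c=np.dstack([uv,np.ones((480,640))])*d[...,None]
    if n=="wrist":
        H=m['hand_eye']; w=(c@H[:3,:3].T+H[:3,3])@r0.T+p0
    else:
        w=(c-np.array(m['tvec']))@cv2.Rodrigues(m['rvec'])[0]
    w[d==0]=np.nan
    return w,pic
def ortho(w,pic,mask,x0,y0,x1,y1,s=0.001):
    """top-down mask image: rows=x, cols=y"""
    q=w[mask]; i=((q[:,:2]-[x0,y0])/s).astype(int)
    im=np.zeros((int((x1-x0)/s),int((y1-y0)/s)),np.uint8)
    ok=(i>=0).all(1)&(i[:,0]<im.shape[0])&(i[:,1]<im.shape[1]); i=i[ok]; im[i[:,0],i[:,1]]=255
    return cv2.morphologyEx(im,cv2.MORPH_CLOSE,np.ones((9,9),np.uint8))
def rects(w,pic,mask,x0=.1,y0=-.9,x1=.95,y1=.6,amin=400):
    """minAreaRects in world: (x,y,long,short,yaw of long side)"""
    im=ortho(w,pic,mask,x0,y0,x1,y1); out=[]
    for c in cv2.findContours(im,cv2.RETR_EXTERNAL,cv2.CHAIN_APPROX_NONE)[0]:
        if cv2.contourArea(c)<amin: continue
        b=cv2.boxPoints(cv2.minAreaRect(c))*.001; b=b[:,::-1]+[x0,y0]
        e1,e2=b[1]-b[0],b[2]-b[1]
        if np.linalg.norm(e1)<np.linalg.norm(e2): e1,e2=e2,e1
        yaw=(np.arctan2(e1[1],e1[0])+np.pi/2)%np.pi-np.pi/2
        out.append((*b.mean(0),np.linalg.norm(e1),np.linalg.norm(e2),yaw))
    return out
def white(w,pic,lo=.043,hi=.058):
    p=pic.astype(int); return (p.min(-1)>150)&(np.ptp(p,axis=-1)<35)&(w[...,2]>lo)&(w[...,2]<hi)
E
python3 - <<'E'
from h import *
np.set_printoptions(precision=3,suppress=True)
for n in ("scene","side"):
    w,p=cloud(n); print(n)
    print("cartons");[print(np.array(r)) for r in rects(w,p,white(w,p))]
    hsv=cv2.cvtColor(p,cv2.COLOR_RGB2HSV); brown=(hsv[...,0]>5)&(hsv[...,0]<25)&(hsv[...,1]>60)
    z=w[...,2]
    print("tray");[print(np.array(r)) for r in rects(w,p,(z>.095)&(z<.112)&brown,x0=.2,y0=-.4,y1=.4)]
    print("mat");[print(np.array(r)) for r in rects(w,p,(hsv[...,0]>100)&(hsv[...,0]<125)&(hsv[...,1]>90)&(abs(z-.003)<.008))]
    print("scan");[print(np.array(r)) for r in rects(w,p,(z>.028)&(z<.044)&(p.max(-1)<150)&(np.ptp(p.astype(int),axis=-1)<60),amin=200)]
    print("tall");[print(np.array(r)) for r in rects(w,p,(z>.17)&(z<.2))]
    print("45-50");[print(np.array(r)) for r in rects(w,p,(z>.036)&(z<.056))]
    for q in ([(237,138),(293,238),(325,310),(229,180),(245,205)] if n=="scene" else []): print(q,w[q[1],q[0]])
E
```

```text
scene
cartons
[ 0.829  0.44   0.105  0.034 -1.571]
[ 0.829 -0.261  0.105  0.033 -1.571]
[ 0.829  0.3    0.107  0.035 -1.571]
[ 0.829  0.159  0.105  0.035 -1.571]
[ 0.828  0.019  0.105  0.034 -1.571]
[ 0.828 -0.121  0.105  0.033 -1.552]
[ 0.828 -0.402  0.105  0.033 -1.571]
[ 0.504 -0.416  0.102  0.044  0.117]
[ 0.442 -0.173  0.098  0.039 -0.259]
[0.422 0.087 0.093 0.092 0.927]
[ 0.426 -0.295  0.099  0.042 -0.077]
[ 0.426  0.201  0.101  0.038 -0.288]
[ 0.42  -0.052  0.1    0.039  0.079]
tray
[ 0.893  0.3    0.126  0.073 -1.571]
[ 0.893  0.16   0.128  0.073 -1.571]
[0.617 0.176 0.351 0.132 1.346]
mat
[ 0.608 -0.254  0.223  0.1   -1.521]
scan
[0.719 0.149 0.166 0.088 1.321]
[ 0.601 -0.256  0.16   0.056  1.534]
[ 0.619 -0.631  0.195  0.02  -0.057]
[0.53  0.208 0.105 0.015 1.32 ]
[ 0.507 -0.403  0.105  0.03  -0.199]
[ 0.448 -0.156  0.098  0.012 -0.337]
[ 0.432 -0.278  0.102  0.03  -0.303]
[ 0.423 -0.034  0.103  0.03  -0.207]
[ 0.362  0.453  0.1    0.006 -1.571]
[ 0.234 -0.665  0.265  0.058 -0.199]
tall
[ 0.647 -0.399  0.069  0.068 -0.43 ]
[ 0.27  -0.744  0.179  0.177  0.   ]
[ 0.223 -0.712
[... 2016 characters left out ...]
066 -1.373]
[ 0.267 -0.667  0.188  0.026 -0.055]
45-50
[ 0.869  0.441  0.125  0.124 -1.571]
[0.841 0.301 0.131 0.07  1.499]
[ 0.836 -0.118  0.124  0.06   1.543]
[ 0.836 -0.259  0.128  0.058  1.535]
[ 0.816 -0.389  0.132  0.055  1.128]
[0.838 0.162 0.131 0.068 1.499]
[0.835 0.023 0.129 0.062 1.484]
[ 0.604 -0.258  0.161  0.055  1.55 ]
[ 0.62   0.467  0.123  0.091 -0.178]
[ 0.594 -0.631  0.144  0.018  0.054]
[ 0.506 -0.418  0.099  0.043  0.037]
[ 0.444 -0.175  0.102  0.042 -0.284]
[ 0.429 -0.296  0.099  0.042 -0.062]
[ 0.423  0.09   0.096  0.094 -1.391]
[ 0.427  0.201  0.1    0.04  -0.295]
[ 0.421 -0.052  0.099  0.045  0.074]
[0.46  0.416 0.175 0.078 0.543]
[ 0.253 -0.665  0.216  0.02   0.   ]
```

```bash
cat >> h.py <<'E'
def down(a): return (R.from_euler('z',a)*R.from_euler('x',np.pi)).as_rotvec()
def best(pos,yaw):
    """of the two half-turn grasps the one with the smaller joint travel / |q6|"""
    c=[]
    for a in (yaw,yaw+np.pi):
        q=kinematics.solve_ik(list(pos),down(a))
        if q is not None: c.append((abs(q[5])+.3*abs(np.array(q)-T.read_joint_positions()).sum(),a))
    return min(c)[1]
def tool_white():
    """carton in hand: height of its top above TCP (nan if not seen), in tool frame, near the fingers"""
    p0=np.array(T.read_tcp_pos()); r0=R.from_rotvec(T.read_orientation()).as_matrix()
    w,p=cloud("wrist"); t=(w-p0)@r0
    m=(p.min(-1)>140)&(np.ptp(p.astype(int),axis=-1)<35)&(abs(t[...,1])<.012)&(abs(t[...,0])<.06)&(t[...,2]<.02)&(t[...,2]>-.06)
    return (m.sum(), -np.median(t[m][:,2]), np.percentile(t[m][:,0],[2,98])) if m.sum()>50 else (0,np.nan,None)
def find(x,y,r=.08):
    w,p=cloud("wrist")
    m=white(w,p,.042,.06)&(np.hypot(w[...,0]-x,w[...,1]-y)<r)
    return [q for q in rects(w,p,m,amin=1000) if .08<q[2]<.115 and .028<q[3]<.055]
ZG=.014
def pick(x,y,yaw):
    a=best((x,y,.15),yaw); fingers.move_gripper(.8)
    ctrl.move_pose([x-.02*np.cos(a),y-.02*np.sin(a),.17],down(a)); ctrl.dwell(.1)
    f=find(x,y); print("found",np.round(f,3))
    if not f: return None
    f=min(f,key=lambda q:np.hypot(q[0]-x,q[1]-y)); x,y=f[:2]
    a=f[4]+np.pi*round((a-f[4])/np.pi)
    ctrl.move_pose([x,y,.09],down(a)); ctrl.servo_line([x,y,ZG],velocity=.1)
    fingers.move_gripper(0,grip_force=30); ctrl.servo_line([x,y,.20],velocity=.2)
    print("open",T.read_opening(),"ff",T.read_finger_force(),"tw",tool_white(),"t",T.read_time_s())
    return a
def place(x,y,yaw,zf=.065):
    a=best((x,y,.2),yaw); ctrl.move_pose([x,y,.22],down(a)); ctrl.dwell(.2)
    tw=tool_white(); print("over tray open",T.read_opening(),"tw",tw)
    if not .3<T.read_opening()<.5: return False
    f0=np.array(T.read_force())
    ctrl.servo_line([x,y,zf+ZG+.02],velocity=.15); ctrl.servo_line([x,y,zf+ZG+.0015],velocity=.03)
    print("df",np.round(np.array(T.read_force())-f0,2))
    fingers.move_gripper(.5); ctrl.servo_line([x,y,.2],velocity=.12); print("t",T.read_time_s())
    return True
def tray(n="scene",yaw=1.345-np.pi/2,c=(.618,.174)):
    w,p=cloud(n); z=w[...,2]; t=(w[...,:2]-c)@np.array([[np.cos(yaw),-np.sin(yaw)],[np.sin(yaw),np.cos(yaw)]])
    s=(abs(t[...,0])<.1)&(abs(t[...,1])<.19); rim=s&(abs(z-.104)<.006)&(abs(t[...,1])<.15)
    L=[t[rim&(t[...,0]*k>.04)] for k in (-1,1)]
    fit=[np.polyfit(l[:,1],l[:,0],1) for l in L]
    e=s&(abs(z-.105)<.004)&(abs(t[...,0])<.05)&(t[...,1]>.14)
    fl=s&(abs(t[...,0])<.05)&(abs(t[...,1])<.15)&(z<.075)
    A=np.c_[t[fl],np.ones(fl.sum())]; pl=np.linalg.lstsq(A,z[fl],rcond=None)[0]
    print(n,"long walls",np.round(fit,4),"dx pcts",[np.round(np.percentile(l[:,0],[5,95]),4) for l in L],"end",np.round(np.percentile(t[e][:,1],[2,50,98]),4),"floor plane",np.round(pl,4))
E
python3 - <<'E'
from h import *
tray("scene");tray("side")
for r in (-60*0,): pass
Y=np.array([.2247,.9744])
for s in (-.12,.12): print(best(np.r_[np.array([.618,.174])+s*Y,.2],-.226))
# scanning roll search
C=np.array([.6175,.1735,.06]); yv=np.array([.2247,.9744,0]); lab=C-.191*yv+[0,0,.027]; n=(-yv+[0,0,1])/2**.5
nose=lab+.09*n; X=-n
for g in (-.05,-.035,-.02):
  for roll in np.radians(range(-90,91,15)):
    z0=np.array([0,0,1])-X*X[2]; z0/=np.linalg.norm(z0); zs=R.from_rotvec(X*roll).apply(z0)   # scanner z
    ys=np.cross(zs,X); Ms=np.c_[X,ys,zs]; gp=nose+Ms@[g-.08,0,0]  # grasp ~ mid height
    Mt=Ms@np.diag([1,-1,-1]); tcp=gp+Mt@[0,0,.0188]
    for f in (0,1):
        q=kinematics.solve_ik(list(tcp),R.from_matrix(Mt@np.diag([1-2*f,1-2*f,1])).as_rotvec())
        if q is not None: print(g,round(np.degrees(roll)),f,np.round(q,2))
E
```

```text
scene long walls [[-0.0045 -0.0623]
 [-0.0015  0.0621]] dx pcts [array([-0.0655, -0.0597]), array([0.0598, 0.0648])] end [0.1703 0.174  0.1771] floor plane [-0.0004  0.0017  0.0655]
side long walls [[-0.0018 -0.0629]
 [-0.0036  0.0617]] dx pcts [array([-0.0653, -0.0597]), array([0.0592, 0.0653])] end [0.1714 0.1751 0.1778] floor plane [ 0.2214 -0.0535  0.0578]
2.915592653589793
2.915592653589793
-0.05 -60 0 [-0.26 -0.14  2.35  4.05  0.42  1.55]
-0.05 -60 1 [-0.26 -0.14  2.35  4.05  0.42 -1.59]
-0.05 -30 0 [-0.05  0.02  1.99 -1.06  0.92  0.55]
-0.05 -30 1 [-0.05  0.02  1.99 -1.06  0.92 -2.6 ]
-0.05 -15 0 [-0.03  0.16  1.78 -0.88  1.2   0.42]
-0.05 -15 1 [-0.03  0.16  1.78 -0.88  1.2  -2.72]
-0.05 0 0 [-0.05  0.32  1.57 -0.77  1.47  0.35]
-0.05 0 1 [-0.05  0.32  1.57 -0.77  1.47 -2.79]
-0.05 15 0 [-0.08  0.48  1.36 -0.7   1.73  0.29]
-0.05 30 0 [-0.13  0.64  1.16 -0.66  1.98  0.26]
-0.05 45 0 [-0.18  0.8   0.98 -0.63  2.23  0.23]
-0.05 60 0 [-0.24  0.95  0.82 -0.61  2.46  0.21]
-0.035 -60 0 [-0.23 -0.1   2.35  4.05  0.46  1.57]
-0.035 -60 1 [-0.23 -0.1   2.35  4.05  0.46 -1.57]
-0.035 
[... 435 characters left out ...]
22  0.25]
-0.035 60 0 [-0.23  0.96  0.82 -0.59  2.45  0.23]
-0.02 -60 0 [-0.19 -0.06  2.35  4.05  0.51  1.6 ]
-0.02 -60 1 [-0.19 -0.06  2.35  4.05  0.51 -1.54]
-0.02 -30 0 [-0.    0.07  1.98 -1.08  0.93  0.63]
-0.02 -30 1 [-0.    0.07  1.98 -1.08  0.93 -2.51]
-0.02 -15 0 [ 0.01  0.21  1.78 -0.89  1.2   0.48]
-0.02 -15 1 [ 0.01  0.21  1.78 -0.89  1.2  -2.66]
-0.02 0 0 [-0.01  0.35  1.57 -0.77  1.47  0.4 ]
-0.02 0 1 [-0.01  0.35  1.57 -0.77  1.47 -2.75]
-0.02 15 0 [-0.05  0.51  1.36 -0.69  1.73  0.34]
-0.02 15 1 [-0.05  0.51  1.36 -0.69  1.73 -2.8 ]
-0.02 30 0 [-0.1   0.67  1.16 -0.63  1.98  0.3 ]
-0.02 45 0 [-0.15  0.83  0.98 -0.6   2.22  0.27]
-0.02 60 0 [-0.21  0.98  0.82 -0.57  2.45  0.26]
```

```bash
cat >> h.py <<'E'
TC=np.array([.6194,.1808]); TY=-.223; YV=np.array([-np.sin(TY),np.cos(TY)])
def slot(s): return TC+s*YV
E
python3 - <<'E'
from h import *
a=pick(.4265,.201,-.295)
if a is not None: print(place(*slot(0),TY))
w,p=cloud("wrist"); cv2.imwrite("pics/w1.png",p[:,:,::-1])
tray("scene")
E
```

```text
found [[ 0.428  0.2    0.1    0.036 -0.31 ]]
open 0.37952683938288473 ff 29.991208612918854 tw (np.int64(10136), np.float64(0.03455019138289862), array([-0.04761561,  0.04840189])) t 6.8583
over tray open 0.3795383166641365 tw (np.int64(10200), np.float64(0.034435439042820856), array([-0.04787522,  0.04852197]))
df [0.95 0.69 0.31]
t 11.2
True
scene long walls [[-0.0199 -0.0606]
 [-0.003   0.0611]] dx pcts [array([-0.0656, -0.06  ]), array([0.0485, 0.0648])] end [0.1706 0.1741 0.1771] floor plane [-0.001   0.0013  0.0655]
```

View pics/w1.png

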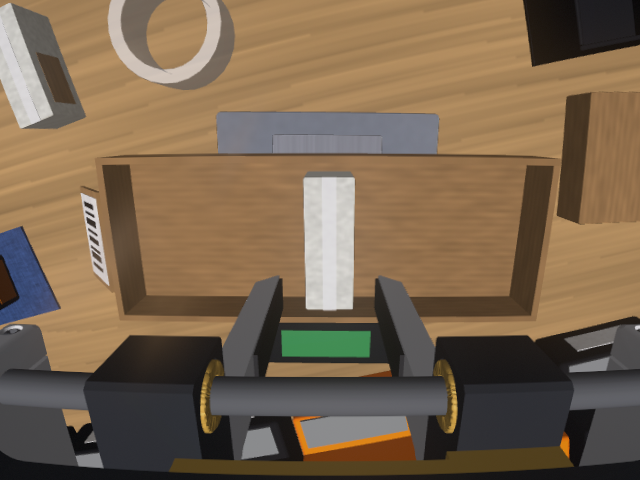

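The first carton stands mid-tray: columns 304–355, between the end walls at 98 and 556. The tray is undisturbed, so I'll go on with the rest and stop if anything looks wrong.

```bash
python3 - <<'E'
import h; from h import *
def place2(x,y,yaw):
    ctrl.move_pose([x,y,.22],down(best((x,y,.2),yaw))); tw=tool_white()
    if not (abs(tw[1]-.0345)<.0035 and .36<T.read_opening()<.4 and abs(tw[2].sum())<.012): print("ANOMALY",tw,T.read_opening()); raise SystemExit
    return place(x,y,yaw)
for c,s in (((.4205,-.0515,.065),-.06),((.4435,-.174,-.27),.06),((.4275,-.295,-.07),.12),((.505,-.417,.09),-.12)):
    if pick(*c) is None: print("NOT FOUND",c); break
    if not place2(*slot(s),TY): print("FAIL"); break
p,_=imaging.get_image("side"); cv2.imwrite("pics/s2.png",p[:,:,::-1])
E
```

```text
found [[ 0.421 -0.052  0.1    0.036  0.076]]
open 0.3802013690798444 ff 29.99955654144287 tw (np.int64(10005), np.float64(0.034498793013306536), array([-0.04707396,  0.04892915])) t 17.2667
over tray open 0.38317563606144733 tw (np.int64(10024), np.float64(0.034516740585337644), array([-0.04944198,  0.04682461]))
df [ 0.09 -1.42 -0.5 ]
t 23.2083
found [[ 0.444 -0.175  0.099  0.036 -0.272]]
open 0.37836156477817295 ff 29.999586045742035 tw (np.int64(10099), np.float64(0.034565740965836374), array([-0.04769711,  0.04825206])) t 28.4167
over tray open 0.3827598931697775 tw (np.int64(10103), np.float64(0.03449062657029583), array([-0.04712912,  0.04834158]))
df [-0.17 -0.89  1.35]
t 33.925
found [[ 0.43  -0.297  0.1    0.036 -0.064]]
open 0.3782115109104257 ff 29.99845862388611 tw (np.int64(10028), np.float64(0.03448333864094133), array([-0.0470942 ,  0.04904272])) t 39.95
over tray open 0.3831718530068612 tw (np.int64(10008), np.float64(0.03448525461499889), array([-0.04917952,  0.04682053]))
df [ 0.11 -0.45 -0.19]
t 46.05
found [[ 0.507 -0.42   0.1    0.036  0.052]]
open 0.3828647436593484 ff 29.999601244926453 tw (np.int64(10044), np.float64(0.03444853898876535), array([-0.04715809,  0.04914723])) t 52.5917
over tray open 0.3836025916159183 tw (np.int64(10051), np.float64(0.03454890519213276), array([-0.04944475,  0.04677474]))
df [-1.42  0.07 -0.42]
t 58.2417
```

View pics/s2.png

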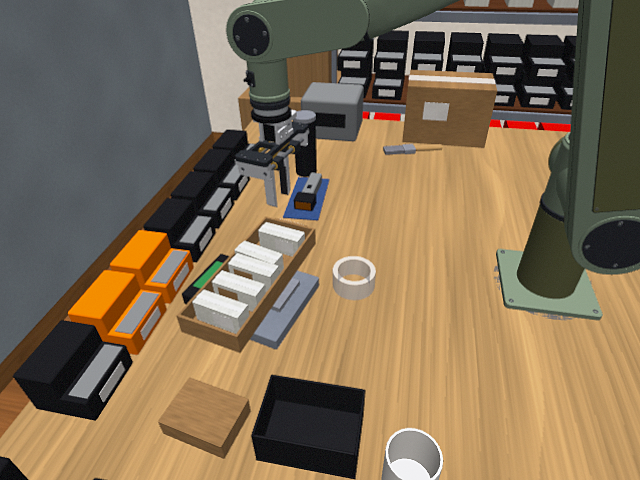

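All five cartons are in the tray, from (281,236) to (220,310). The spacing looks uneven near (258,252), so I'll check it from above.

```bash
python3 - <<'E'
from h import *
a=TY+np.pi
xa=np.array([np.cos(a),np.sin(a)])
P=TC-.03*xa
for z in (.36,.33,.30):
    try: ctrl.move_pose([*P,z],down(a)); print(z); break
    except ctrl.Unreachable: pass
ctrl.dwell(.3)
w,p=cloud("wrist"); cv2.imwrite("pics/w3.png",p[:,:,::-1])
m=white(w,p,.106,.125)&(np.hypot(w[...,0]-TC[0],w[...,1]-TC[1])<.2)
for r in rects(w,p,m):
    d=np.array(r[:2])-TC; print(np.round(r,3),"tray x,y",np.round([d@[np.cos(TY),np.sin(TY)],d@YV],4), np.round(np.nanmedian(w[...,2][m&(np.hypot(w[...,0]-r[0],w[...,1]-r[1])<.015)]),4))
tray("scene"); tray("wrist")
E
```

```text
0.36
[ 0.648  0.297  0.1    0.036 -0.225] tray x,y [0.0018 0.1195] 0.1137
[ 0.633  0.239  0.1    0.036 -0.219] tray x,y [0.0003 0.0599] 0.1138
[ 0.622  0.161  0.113  0.078 -0.245] tray x,y [ 0.0072 -0.0187] 0.1133
[ 0.594  0.063  0.099  0.037 -0.223] tray x,y [ 0.0014 -0.12  ] 0.1137
scene long walls [[-0.0185 -0.0593]
 [-0.0164  0.0596]] dx pcts [array([-0.0659, -0.0465]), array([0.045 , 0.0671])] end [0.144  0.1742 0.1779] floor plane [0.0044 0.0023 0.0665]
wrist long walls [[-0.0228 -0.0585]
 [-0.026   0.0644]] dx pcts [array([-0.0632, -0.0535]), array([0.0595, 0.0699])] end [0.1711 0.1744 0.1782] floor plane [0.0032 0.0019 0.0639]
```

View pics/w3.png

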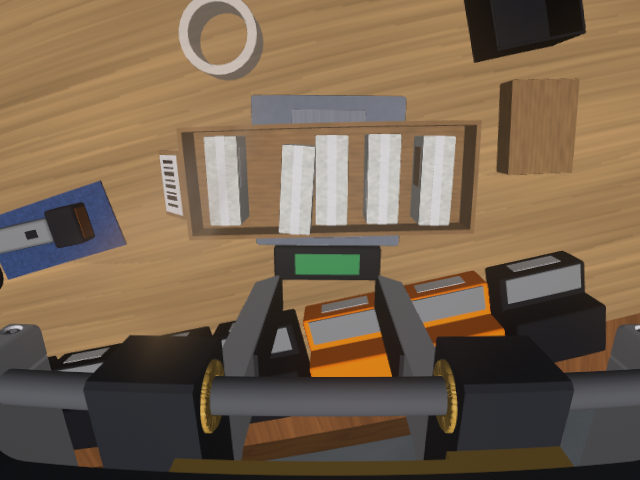

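The −60 mm carton has been knocked about 20 mm toward the middle one, which it now touches (columns 280–315). I'll enlarge that part to measure the gap.

```bash
python3 - <<'E'
from h import *
a=TY+np.pi; xa=np.array([np.cos(a),np.sin(a)])
ctrl.move_pose([*(slot(-.03)-.05*xa),.24],down(a)); ctrl.dwell(.2)
w,p=cloud("wrist"); np.save("w4.npy",w); cv2.imwrite("pics/w4full.png",p[:,:,::-1])
M=np.array([[np.cos(TY),np.sin(TY)],[*YV]])
t=(w[...,:2]-TC)@M.T
# ortho picture in tray frame, top faces only, 0.25 mm/px ; rows x' -70..70, cols y' -110..40
m=(w[...,2]>.1)&(w[...,2]<.125)
im=np.zeros((280,300,3),np.uint8); i=((t+[.07,.11])/.0005); i=np.nan_to_num(i,nan=-1).astype(int)
ok=m&(i[...,0]>=0)&(i[...,0]<280)&(i[...,1]>=0)&(i[...,1]<300); im[i[ok][:,0],i[ok][:,1]]=p[ok][:,::-1]
im=cv2.resize(im,None,fx=2,fy=2,interpolation=cv2.INTER_NEAREST); cv2.imwrite("pics/o4.png",im)
E
```

```text
(no output)
```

View pics/o4.png

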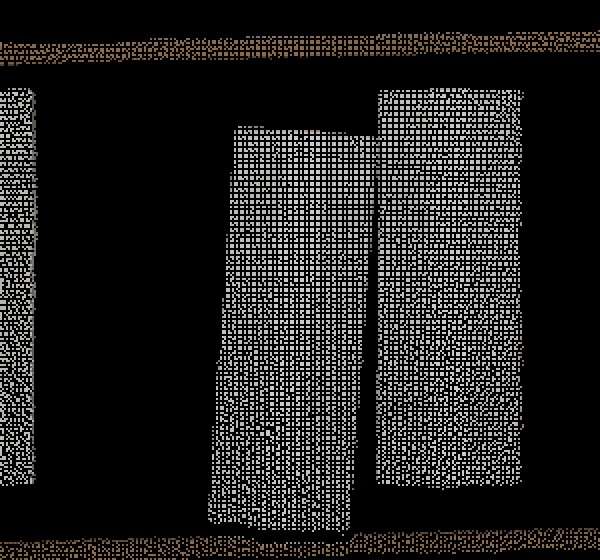

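View pics/w4full.png

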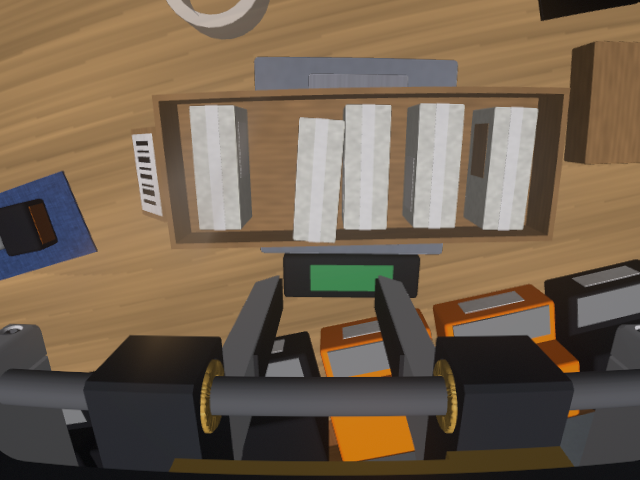

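Ortho view (4 px/mm): the knocked carton's corners are (235,127), (378,135), (350,532) and (208,522). Its far end sticks out 10 mm past the middle carton, whose far end is at row 487. Both stand above the tray rim. I'll pinch that end just above the rim and draw the carton away sideways, then grasp it properly.

```bash
cat >> h.py <<'E'
XV=np.array([np.cos(TY),np.sin(TY)])
def tp(x,y): return TC+x*XV+y*YV
def look(name):
    a=TY+np.pi; ctrl.move_pose([*tp(.05,-.03),.24],down(a)); ctrl.dwell(.2)
    w,p=cloud("wrist"); t=(w[...,:2]-TC)@np.c_[XV,YV]; m=white(w,p,.106,.125)&(np.abs(t)<[.07,.16]).all(-1)
    im=np.zeros((560,1280),np.uint8); i=((t+[.07,.16])/.00025); ok=i[m].astype(int); im[ok[:,0],ok[:,1]]=255
    im=cv2.morphologyEx(im,cv2.MORPH_CLOSE,np.ones((7,7),np.uint8)); out=[]
    for c in cv2.findContours(im,cv2.RETR_EXTERNAL,cv2.CHAIN_APPROX_NONE)[0]:
        if cv2.contourArea(c)<8000: continue
        b=cv2.boxPoints(cv2.minAreaRect(c))[:,::-1]*.00025-[.07,.16]; e=max(b[1]-b[0],b[2]-b[1],key=np.linalg.norm)
        out.append((*b.mean(0),np.linalg.norm(b[1]-b[0]),np.linalg.norm(b[2]-b[1]),(np.arctan2(e[1],e[0])+1.571)%np.pi-1.571))
    print("tray-frame x,y,sides,yaw\n",np.round(sorted(out,key=lambda r:r[1]),4)); cv2.imwrite(f"pics/{name}.png",p[:,:,::-1])
    return out
E
python3 - <<'E'
from h import *
a=TY-.07+np.pi
ctrl.move_pose([*tp(.061,-.0405),.16],down(a)); fingers.move_gripper(.55)
ctrl.servo_line([*tp(.061,-.0405),.109],velocity=.06); print(np.round(T.read_force(),2),T.read_tcp_pos())
fingers.move_gripper(0,grip_force=12); print(T.read_opening(),T.read_finger_force())
ctrl.servo_line([*tp(.056,-.064),.109],velocity=.03); print(np.round(T.read_force(),2),T.read_opening())
fingers.move_gripper(.5); ctrl.servo_line([*tp(.056,-.064),.16],velocity=.1)
look("w5"); print(T.read_time_s())
E
```

```text
[-0.53 -0.31  1.68] [0.67039524 0.12785539 0.10956372]
0.38256443628501735 12.000360488891602
[0.43 1.99 4.31] 0.379957784121751
tray-frame x,y,sides,yaw
 [[ 0.002  -0.1196  0.0358  0.1     0.    ]
 [ 0.0074 -0.0603  0.1     0.0357 -0.0697]
 [ 0.0018  0.0023  0.0355  0.0995  0.    ]
 [ 0.0005  0.06    0.036   0.0995  0.    ]
 [ 0.0022  0.1199  0.1     0.0366 -0.0057]]
65.25
```

View pics/w5.png

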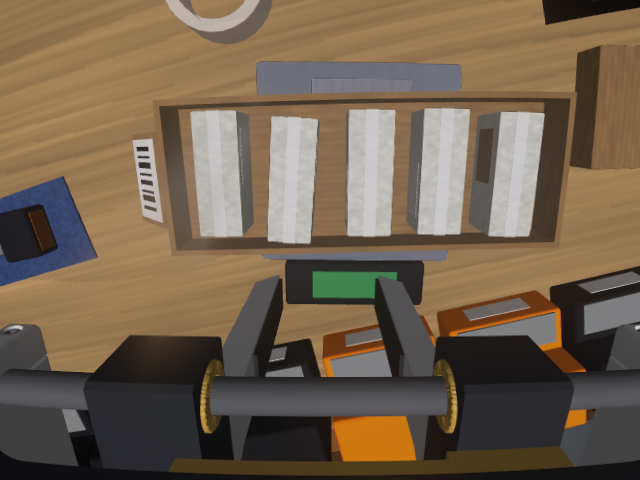

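The cartons now stand at −120, −60, +2, +60 and +120 mm, all on the floor and separate. Next I'll measure the label and tray, then take the scanner.

```bash
python3 - <<'E'
from h import *
np.set_printoptions(precision=4,suppress=True)
def lab(n):
    w,p=cloud(n); t=np.nan_to_num((w[...,:2]-TC)@np.c_[XV,YV],nan=9); z=w[...,2]
    m=(abs(t[...,0])<.06)&(t[...,1]<-.1735)&(t[...,1]>-.225)&(z>.06)&(z<.115)
    k=np.array([[*t[i],z[i]] for i in zip(*np.where(m))]); 
    b=k[(k[:,2]>.072)&(k[:,2]<.102)]; A=np.c_[b[:,0],b[:,2],np.ones(len(b))]
    pl=np.linalg.lstsq(A,b[:,1],rcond=None)[0]
    print(n,len(k),"x' ext",np.percentile(k[:,0],[2,98]),"z ext",np.percentile(k[:,2],[2,98]),"y'=a x'+b z+c",pl,"y' at z=.087,x'=.002:",pl@[.002,.087,1])
lab("wrist"); tray("scene")
ctrl.move_pose([.6,-.26,.25],down(1.55)); lab("scene") ; fingers.move_gripper(.8)
w,p=cloud("wrist"); z=w[...,2]
m=(z>.028)&(z<.046)&(np.hypot(w[...,0]-.605,w[...,1]+.255)<.15)
[print("scanner",np.array(r)) for r in rects(w,p,m)]
hsv=cv2.cvtColor(p,cv2.COLOR_RGB2HSV)
[print("mat",np.array(r)) for r in rects(w,p,(hsv[...,0]>100)&(hsv[...,0]<125)&(hsv[...,1]>90)&(z<.012))]
cv2.imwrite("pics/w6.png",p[:,:,::-1]); np.save("w6.npy",w)
E
```

```text
wrist 1826 x' ext [-0.0308  0.0464] z ext [0.0675 0.1027] y'=a x'+b z+c [ 0.0218  1.008  -0.2777] y' at z=.087,x'=.002: -0.18998345448632845
scene long walls [[-0.024  -0.0587]
 [-0.0313  0.0606]] dx pcts [array([-0.0657, -0.0442]), array([0.0451, 0.067 ])] end [0.1442 0.1744 0.1781] floor plane [-0.0065 -0.0027  0.0671]
scene 181 x' ext [-0.0322  0.0462] z ext [0.0691 0.1046] y'=a x'+b z+c [ 0.028   1.0078 -0.2795] y' at z=.087,x'=.002: -0.19171698100264634
scanner [ 0.607  -0.2595  0.159   0.056  -1.5708]
mat [ 0.6111 -0.2533  0.2194  0.0998 -1.5254]
```

View pics/w6.png

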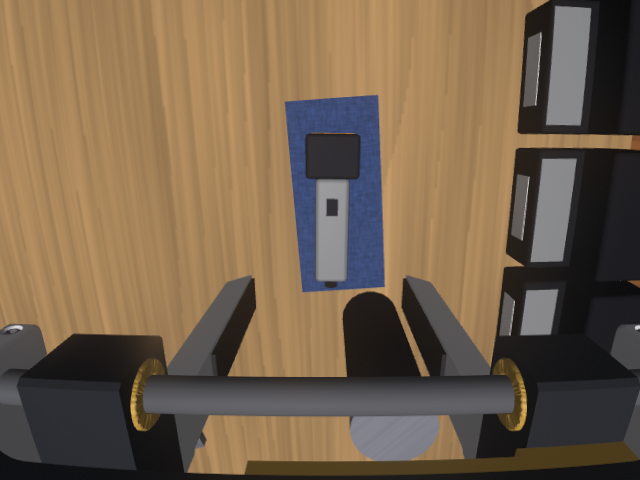

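The scanner lies along the mat, column 332, head up at row 155. The label middle is at about x'=7, y'=−191 mm, z=87 mm, as it should be. I'll grasp the scanner and go to the scan pose.

```bash
cat >> h.py <<'E'
LY=TY+.024
def scanpose(d,g=(-.08,0,-.012)):
    yv=np.array([-np.sin(LY),np.cos(LY),0]); n=(-yv+[0,0,1])/2**.5; L=np.r_[tp(.007,-.191),.087]
    X=-n; Z=np.array([0,0,1])-X*X[2]; Z/=np.linalg.norm(Z); M=np.c_[X,np.cross(Z,X),Z]
    return L+d*n+M@g, R.from_matrix(M@np.diag([1,-1,-1])).as_rotvec()
def inhand():
    """scanner head/handle top in tool frame: x extent, y mid, height above TCP"""
    p0=np.array(T.read_tcp_pos()); r0=R.from_rotvec(T.read_orientation()).as_matrix()
    w,p=cloud("wrist"); t=(w-p0)@r0; m=(t[...,0]>.036)&(t[...,0]<.12)&(abs(t[...,1])<.04)&(abs(t[...,2]+.026)<.03)
    k=t[m]; print("open",T.read_opening(),"head n",m.sum(),"x",np.percentile(k[:,0],[2,98]).round(4),"y",np.percentile(k[:,1],[2,98]).round(4),"z vs x",np.polyfit(k[:,0],k[:,2],1).round(4)); return p
E
python3 - <<'E'
from h import *
print([kinematics.solve_ik(*map(list,scanpose(d))) is not None for d in (.09,.15)])
x,y,a=.606,-.259,1.555
ctrl.move_pose([x,y,.09],down(a)); ctrl.servo_line([x,y,.008],velocity=.08)
fingers.move_gripper(0,grip_force=40); ctrl.servo_line([x,y,.22],velocity=.15); inhand()
ctrl.move_pose(*map(list,scanpose(.15))); p=inhand(); cv2.imwrite("pics/w7.png",p[:,:,::-1])
p,_=imaging.get_image("side"); cv2.imwrite("pics/s7.png",p[:,:,::-1]); print(T.read_time_s())
E
```

```text
[True, True]
open 0.38159237197893014 head n 14840 x [0.0371 0.0786] y [-0.0248  0.0277] z vs x [ 0.0224 -0.0284]
open 0.37974724767467355 head n 15192 x [0.0371 0.0799] y [-0.0249  0.0276] z vs x [ 0.0202 -0.029 ]
72.6667
```

View pics/w7.png

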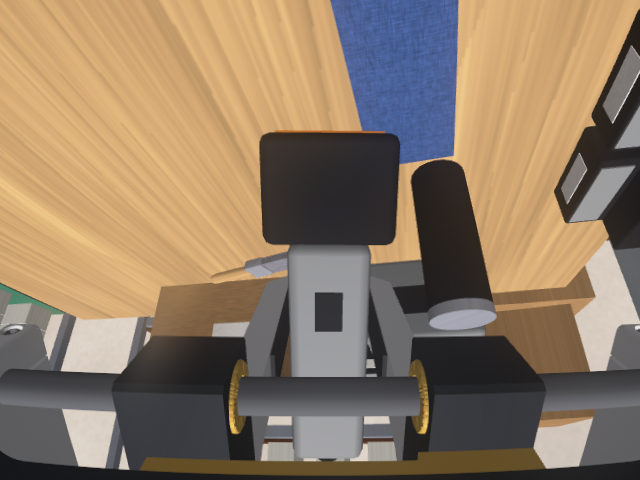

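View pics/s7.png

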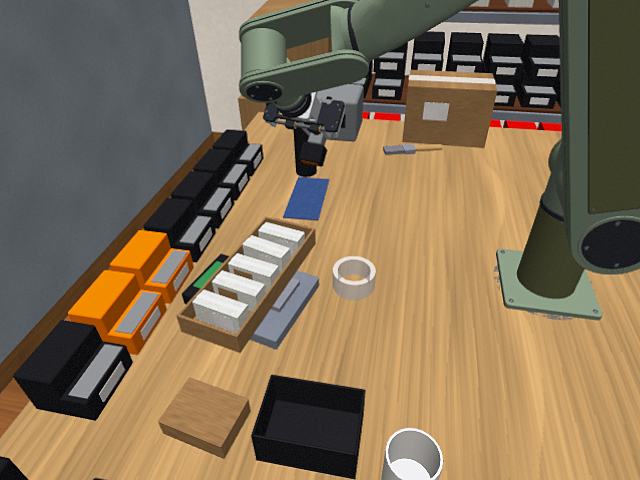

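The scanner is held straight in the hand, with the head at columns 262–400. The side view shows it tilted down toward the label, and the tray is evenly loaded. I'll scan, then take it back to the mat.

```bash
python3 - <<'E'
from h import *
P,O=scanpose(.09); ctrl.servo_line(list(P),velocity=.06); inhand()
ctrl.dwell(3.0); p=inhand(); print(np.round(np.array(T.read_tcp_pos())-P,4), np.round(np.array(T.read_orientation())-O,4),T.read_time_s())
p,_=imaging.get_image("side"); cv2.imwrite("pics/s8.png",p[150:330,200:420,::-1].repeat(3,0).repeat(3,1))
E
```

```text
open 0.37930736375742646 head n 15213 x [0.0371 0.0799] y [-0.0249  0.0276] z vs x [ 0.0203 -0.029 ]
open 0.3772882199663889 head n 15202 x [0.0372 0.0799] y [-0.0249  0.0276] z vs x [ 0.0201 -0.029 ]
[-0. -0. -0.] [ 0.     -0.     -0.0001] 76.9167
```

View pics/s8.png

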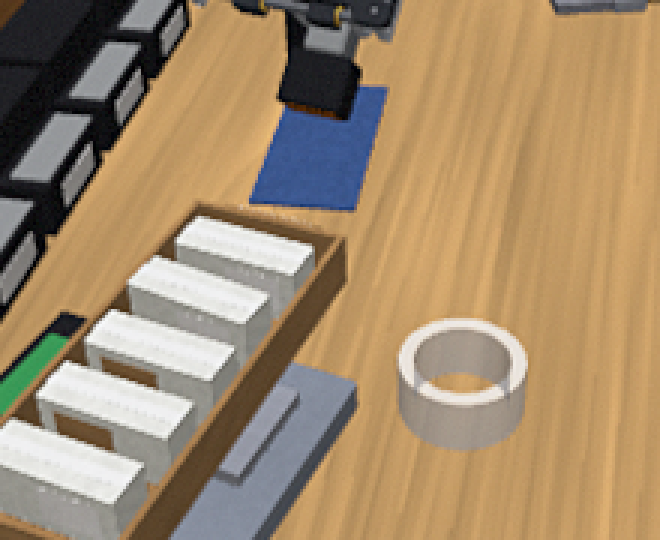

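The scanner was held still 90 mm from the label for 3 s without any slip; its window shows at (320,105) in the crop, facing the tray's end. Now I'll lay it back along the mat.

```bash
python3 - <<'E'
from h import *
P,O=scanpose(.15); ctrl.servo_line(list(P),velocity=.1)
x,y,a=.609,-.255,1.616
ctrl.move_pose([x,y,.2],down(a)); inhand()
ctrl.servo_line([x,y,.03],velocity=.12); ctrl.servo_line([x,y,.0085],velocity=.03); print(np.round(T.read_force(),2))
fingers.move_gripper(.75); ctrl.servo_line([x,y,.15],velocity=.12); ctrl.move_pose([.5,-.26,.3],down(a)); ctrl.dwell(.5)
w,p=cloud("scene"); z=w[...,2]
m=(z>.028)&(z<.046)&(np.hypot(w[...,0]-.605,w[...,1]+.255)<.12)
print("scanner",[np.round(r,3) for r in rects(w,p,m)], np.nanmedian(z[m])); tray("scene")
p,_=imaging.get_image("side"); cv2.imwrite("pics/s9.png",p[:,:,::-1]); print(T.read_time_s())
E
```

```text
open 0.38036713838570163 head n 14817 x [0.0371 0.0785] y [-0.0248  0.0277] z vs x [ 0.0226 -0.0284]
[ 0.19 -0.33 -1.55]
scanner [array([ 0.609, -0.258,  0.175,  0.055, -1.517])] 0.0370010947517962
scene long walls [[-0.0237 -0.0588]
 [-0.019   0.0594]] dx pcts [array([-0.0655, -0.0456]), array([0.0438, 0.0671])] end [0.1445 0.1743 0.178 ] floor plane [ 0.0007 -0.0063  0.0674]
84.5167
```

View pics/s9.png

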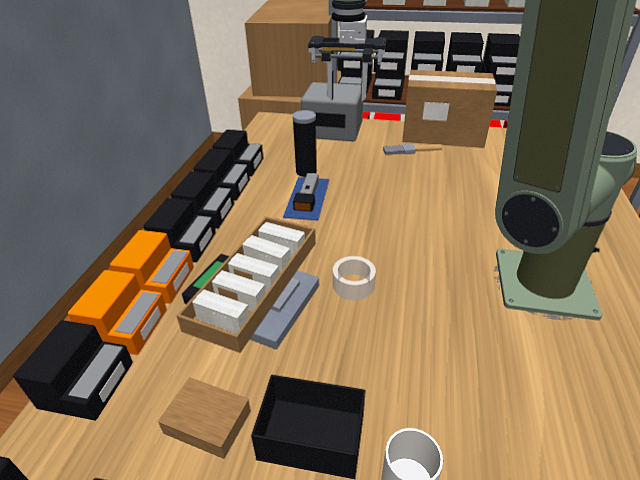

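The scanner lies flat along its mat at (306,193), the tray is level with five evenly spread cartons, and everything else is where it was. I'll hand the job in.

```bash
python3 -c "
from station import ticket; print(ticket.finish_job())"
```

```text
the job is handed in; nothing more can be done
None
```

The job is done and handed in: all five cartons are spread evenly in the level tray (one got knocked aside partway and I moved it back), the label was scanned for 3 s from 90 mm, and the scanner is lying flat along its mat.

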